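# Zero the bench thickness gauge

## Robot

A 7-joint arm with a two-finger parallel gripper is mounted at the origin on the work surface. World frame = base frame: x ahead of the robot, y to its left, z up, the work surface at z = 0. Lengths are in mm, angles in rad, forces in N, time in s.
With the tool pointing down it reaches from about 400 to 875 mm from the base axis. Payload 6.5 kg.
Tool frame: the origin (TCP) lies on the centre line of the jaws, within the pads' length; the fingertips stand ctrl.tips_ahead ahead of it and the grasp point (between the pads) lies 6 mm ahead of it (ctrl.tips_ahead is the distance from the TCP to the fingertips, in mm); z points along the fingers, y is the line along which they close (so a half turn about z gives the same grasp; the last joint's range is limited). The gripper opens to 85 mm and grips with 20 to 120 N. Pads are 22 mm wide; open, the fingers measure 114 mm over their backs; the gripper's body (76 mm by 85 mm) begins 54 mm behind the grasp point. The pads swing forward as they close: fully open they stand 13 mm farther back than shut.
Start: joints at [-1.201, 0.536, -0.004, 1.538, 0.003, 1.067, -0.071], TCP at [274.382, 589.241, 256.29] pointing down, gripper open.
Joint ranges: [-2.7, 2.7], [-0.37, 2.16], [-1.27, 1.26], [0.24, 2.4], [-1.31, 4.45], [0.19, 1.91], [-2.76, 2.76]. Speed limits (rad/s): [2.39, 2.39, 3.14, 3.14, 3.14, 3.14, 3.14].

## Interface

Orientations are given as a unit quaternion [w, x, y, z].
In Python, from bench import ctrl, optics, close_job, spotter gives the robot as it stands.
- The arm moves only by the shell command python3 -m pendant 'ROWS' [OPENING] [FORCE]. ROWS is JSON, a list of rows, each a list of 6 numbers: the shift along the tool's x, y, z in units of 0.25 m (1.0 is 0.25 m), then the turn, a rotation vector about the tool's x, y, z in units of 360 degrees (1.0 is 360 degrees). In form: [[x, y, z, ax, ay, az], ...]. A call has 1 to 8 rows; each row is the pose to reach, as a shift and turn from the pose commanded when the call began, along the tool's axes at that moment, turning the shorter way round; what a row does not reach only later rows make up. A row lasts 1/8 s, in which the tool goes at most 62.5 mm and 10.7 degrees, less where a joint would pass 70% of its speed; a pose out of reach is approached as far as the arm can. A call with a number of a shift or a turn outside -1 to 1 is refused whole. A call with a gripper value outside its range is refused whole. OPENING is the opening, from 0 (shut) to 1 (fully open), set as the call begins (- or left out, the last holds). The fingers move at their own pace and stop on an object; FORCE is the grip in N (left out, the last holds). Time passes only in rows, so rows that repeat a pose let the fingers close. It gives the time, the measured TCP pose, the force, the opening and the grip force at its end, in the units of the state.
- ctrl.state(): the state, without advancing time (a new reading comes with each control period).
- optics.read_camera(name): name is "side" or "top"; returns a dict with "pixels" (420x560x3 uint8, red, green, blue), "range_z" (420x560 float32, mm along the optical axis (not along the pixel's ray), 0 where there is no reading), "K" (3x3 intrinsics, pixels), "D" ([k1, k2, p1, p2, k3] as OpenCV has them; the pictures are not rectified), "cam_to_world" (4x4, takes a point from camera to world coordinates). Camera axes: x right, y up, looking along -z (the intrinsics and any distortion apply to the point x, -y, -z); pixel columns grow to the right and rows downward; lengths in mm; the calibration is good to about 2 mm. A picture is of the moment at which its call begins.
- close_job(): hands the job in; it is judged then, once.
Trained networks look in a picture, given as the dict that the camera call returned (one of the last four; its "shot" number tells which), for a name from the list of things; names that differ only in an ending like _2 or _b are one class to them, and where a whole thing is asked for, a point or a joint stands for the part that bears it (a point fixed in the world has none). Each returns a list of dicts, best first, with "conf" (0 to 1); they miss things now and then, are a little off and sometimes report something else, mostly with a low value. They report only what shows in the picture. A call takes as long as a camera call.
- spotter.search_frame(picture, label): "location" ([column, row] in pixels, amid what is visible of it).
- spotter.regions_of(picture, label): "pixels" (420x560 bool, what is visible of it) and "location" ([column, row] in pixels, amid what is visible of it).
The state is a dict: "time": time; "joints": joint angles; "dq": joint speeds; "joint_efforts": joint torques, N m; "eef_pos": TCP position; "orientation": TCP orientation; "ft_force": force on the tool from outside, world axes, zero at the start; "moment": the same for the moment, N m; "finger_gap": finger opening in mm; "finger_force": force on a finger pad.
Only numpy, scipy, OpenCV 4.12 (cv2) and the standard library are available. Lean on these libraries where they do the work, as an engineer would, in place of code of your own. Each camera call takes 0.05 s, during which the arm holds its last target. There are 200 camera calls.

## Task

Get the bench thickness gauge ready for measuring: push its carriage by the upright tab along the slide until it clicks fully home under the spindle. Then turn the ring (bezel) of the tilted dial until its broad zero mark stands under the tip of the needle, let go, and leave the tools lying around it where they are.

Things in the scene. Friction and masses are not known exactly. Their poses are not given: they have to be found in the camera images.
- gauge: Thickness gauge, a fixed grey casting: base 240 long x 110 wide x 22 mm high, column at the far end, arm with tilted dial over the slide. Origin: underside, straight below the dial's centre. x: along the slide from the open front (-150 mm) towards the column (+58 mm; 36 mm wide, 146 high); y left; z up. Guide rails at y = +-29.5 mm rise to z = 36 mm; spring plunger at x = -25, y = +40 mm.
- carriage (a joint): Travel of the dark steel carriage along the gauge's +x, in m: 0 to 0.02 at the start, 0.055 = fully home against its stop. From 0.041 a spring plunger resists with about 6 N; past 0.051 it snaps the carriage home and holds it. Carriage 44 mm wide, its top 40 mm above the table.
- tab_front (a point): Middle of the front (outer, -x) face of the carriage's upright push tab, 62 mm above the table. The tab is a plate 10 mm thick along x, 34 mm wide along y, from z = 38 to 78 mm. Axes as the gauge's. Home: 88 mm in front of the gauge's origin.
- dial: Fixed dial case, 52 mm across, tilted 30 degrees towards the gauge's open front. Origin: on the dial's axis at the bezel's underside, 150 mm above the table. z: the axis, outward from the face; x: up the slope of the face, away from the open front; y left. The bezel ring, 58 mm across, covers z = 0 to 18 mm, white scale on top; free space all round it down to z = -10 mm.
- bezel (a joint): Angle of the bezel ring with its scale about the dial's z, in rad, counter-clockwise positive seen onto the face; 0 = zero mark at the dial's +x. Turns freely both ways to +-3.1 with slight friction.
- zero_mark (a point): The zero mark, a broad black bar 5 mm wide and 9 mm long at the edge of the white scale (the other 23 marks are thin lines, 15 degrees apart); the point lies 21 mm from the dial's axis, 19 mm above its origin plane, and turns with the bezel.
- needle_tip (a point): Tip of the long black needle, 21 mm from the dial's axis, 19 mm above its origin plane. The needle stands still, up to about 0.35 rad either side of the dial's +x.
- weight: Bystander: loose steel disc 32 mm across, 24 mm high, left of the slide; origin at the centre of its underside.
- oring: Bystander: loose brass ring 38 mm across, 6 mm high, left of the gauge; origin at the centre of its underside.
- awl: Bystander: loose screwdriver 160 mm long lying right of the gauge; origin under its middle, x along it towards the tip.
- hammer: Bystander: loose hammer lying on the right of the table; origin under it, x along the handle towards the head.
- jar: Bystander: glass jar 70 mm across, 90 mm high, on the left of the table; origin at the centre of its underside.
- pot: Bystander: open steel cup 76 mm across, 90 mm high, on the left of the table; origin at the centre of its underside.
- carton: Bystander: cardboard box 100 x 70 x 45 mm high, on the left of the table; origin at the centre of its underside.

How it is judged (in metres and radians):
On the way, in this order (a step that is already met when the one before it is completed fails the run):
1. the carriage is pushed home until the detent holds it (value of joint carriage above 0.0528 m), for 0.2 s.
2. the zero mark stands under the needle's tip (distance between zero_mark and needle_tip below 0.003 m), for 0.2 s.
At the end, for the whole second after the job is handed in: The carriage is fully home in its detent (within about 2 mm of its stop), the zero mark is within 3 mm (half a division) of the needle's tip, the bezel is at rest, and no bystander has been moved by more than 25 mm (value of joint carriage above 0.0528 m and distance between zero_mark and needle_tip below 0.003 m and velocity of joint bezel between -0.05 and 0.05 rad/s); the robot touches nothing.
It fails at once if a bystander is moved by more than 25 mm (distance of any of weight, oring, awl, hammer, jar, pot, carton from where it was at the start of the episode above 0.025 m).
It also fails if it takes over 54 s, if anything falls off the work surface, if the arm or the gripper's body presses on something with over 40 N, if the wrist force passes 120 N, or if a joint passes its speed limit or range.

## Working session

There is one attempt and no reset: what is moved stays moved. The work goes in short steps, Python scripts to look and compute and a shell command to move; the robot and the scene stay as the last step left them, time stands still between calls to the robot, and variables do not carry over. Pictures are saved under pics/ and viewed, at most 10 in all, crops included, and the job is handed in when it is done.

```bash
mkdir -p pics; ls
python3 - <<'E'
from bench import ctrl,optics,spotter
import cv2,numpy as np,pickle
print(ctrl.state(), ctrl.tips_ahead)
ims=[]
for n in("top","side"):
    p=optics.read_camera(n); pickle.dump(p,open(f"/tmp/{n}.pkl","wb"))
    print(n,p["K"],p["D"],p["cam_to_world"])
    cv2.imwrite(f"pics/{n}0.png",p["pixels"][:,:,::-1])
    for l in("gauge","carriage","tab_front","dial","bezel","zero_mark","needle_tip"):
        r=spotter.search_frame(p,l); print(n,l,[(np.round(x["location"]),round(x["conf"],2)) for x in r[:2]])
E
```

```text
pics
{'time': 0.0, 'joints': array([-1.20119699,  0.53720228, -0.00443761,  1.53885524,  0.00259985,
        1.06730617, -0.07120636]), 'dq': array([ 0.00231801,  0.00104619, -0.00014492, -0.0005006 , -0.00047764,
        0.00016193,  0.00143212]), 'joint_efforts': array([ 1.33076301e-04, -5.83421874e+01,  1.04832239e+00, -2.59101248e+01,
        1.22425056e-02,  9.56929143e-03, -6.37915704e-06]), 'eef_pos': array([274.15469988, 588.70862591, 255.39663635]), 'orientation': array([-1.26941276e-04,  2.16147816e-01,  9.76360252e-01, -8.73466964e-04]), 'ft_force': array([-0.70499117,  0.28373355, -0.80369131]), 'moment': array([-0.02395478,  0.01381834, -0.03636227]), 'finger_force': 0.0, 'finger_gap': 85.46771929648955} 25.0
top [[459.45097586   0.         278.44717638]
 [  0.         459.45097586 215.26815143]
 [  0.           0.           1.        ]] [-0.08166392  0.          0.          0.          0.        ] [[-2.68227562e-02  9.96256829e-01 -8.21758470e-02  3.78504971e+02]
 [-9.99640199e-01 -2.67230128e-02  2.31359263e-03  2.09312042e+00]
 [ 1.08946253e-04  8.22083370e-02  9.9661
[... 534 characters left out ...]
  1.        ]] [0.01844248 0.         0.         0.         0.        ] [[ 8.62869977e-01  3.18786921e-01 -3.92212062e-01  1.47286473e+02]
 [-5.05415579e-01  5.49200186e-01 -6.65533056e-01 -6.37600737e+02]
 [ 3.23970345e-03  7.72498579e-01  6.35008228e-01  7.17884920e+02]
 [ 0.00000000e+00  0.00000000e+00  0.00000000e+00  1.00000000e+00]]
side gauge [(array([334., 255.]), 0.82)]
side carriage [(array([313., 260.]), 0.81), (array([384., 354.]), 0.52)]
side tab_front [(array([310., 260.]), 0.57)]
side dial [(array([341., 211.]), 0.72)]
side bezel [(array([339., 208.]), 0.75), (array([203., 158.]), 0.32)]
side zero_mark [(array([340., 207.]), 0.95)]
side needle_tip [(array([364., 290.]), 0.69)]
```

Run:
```python
import cv2,numpy as np
a=cv2.imread("pics/top0.png");b=cv2.imread("pics/side0.png")
A=cv2.resize(a[110:290,210:410],(600,540),interpolation=cv2.INTER_CUBIC)
B=cv2.resize(b[160:340,240:440],(600,540),interpolation=cv2.INTER_CUBIC)
cv2.imwrite("pics/c1.png",A);cv2.imwrite("pics/c2.png",B)
```

```text
(no output)
```

View pics/side0.png

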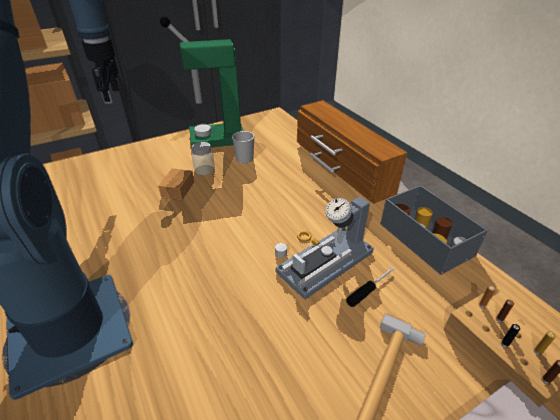

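View pics/c1.png

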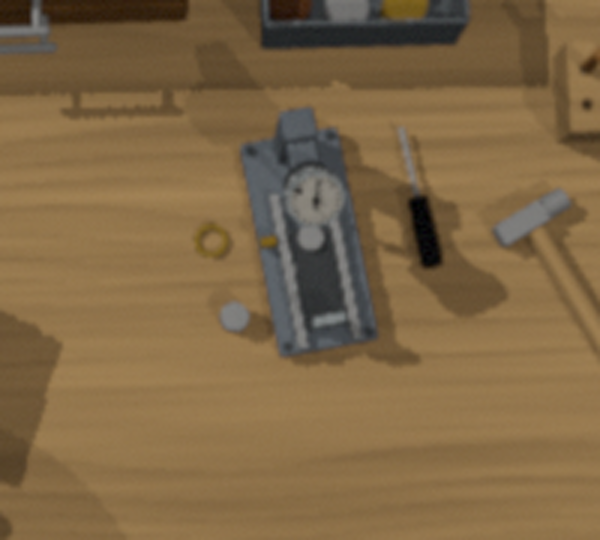

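View pics/c2.png

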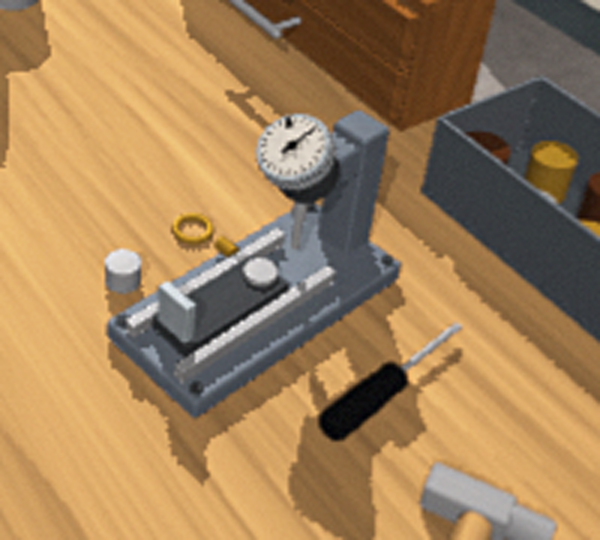

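Side crop: the dial centre is near pixel (337,209). The broad zero mark sits at about (337,201), with the long needle pointing to about (345,202). The tab stands at the front end, with the weight and ring on the left and the screwdriver on the right.

```bash
cat > h.py <<'E'
from bench import ctrl,optics,spotter
import cv2,numpy as np
from scipy.spatial.transform import Rotation as R
from scipy.optimize import least_squares
def project(p,W):
    T=np.linalg.inv(p["cam_to_world"]); c=(T[:3,:3]@np.atleast_2d(W).T).T+T[:3,3]
    c=c*[1,-1,-1]
    return cv2.projectPoints(c.reshape(-1,1,3),np.zeros(3),np.zeros(3),p["K"],np.array(p["D"]))[0].reshape(-1,2)
def cloud(p,mask):
    v,u=np.nonzero(mask&(p["range_z"]>0)); z=p["range_z"][v,u]
    n=cv2.undistortPoints(np.c_[u,v].astype(float).reshape(-1,1,2),p["K"],np.array(p["D"])).reshape(-1,2)
    c=np.c_[n[:,0]*z,-n[:,1]*z,-z]; M=p["cam_to_world"]
    return c@M[:3,:3].T+M[:3,3]
def G(g,P): # gauge->world
    x,y,t=g; P=np.atleast_2d(P).astype(float); c,s=np.cos(t),np.sin(t)
    return np.c_[x+c*P[:,0]-s*P[:,1],y+s*P[:,0]+c*P[:,1],P[:,2]]
def rel(px,opposite): # g pose from world
    pass
def rows(target,rot):
    """relative shift/turn in pendant units from measured pose"""
    s=ctrl.state(); q=s["orientation"]; r0=R.from_quat([q[1],q[2],q[3],q[0]])
    d=r0.inv().apply(np.array(target)-s["eef_pos"])/250; a=(r0.inv()*rot).as_rotvec()/(2*np.pi)
    return np.round(np.r_[d,a],4)
def dialpts(P): # dial frame-> gauge
    P=np.atleast_2d(P); c,s=np.cos(np.pi/6),.5
    return np.c_[c*P[:,0]-s*P[:,2],P[:,1],150+s*P[:,0]+c*P[:,2]]
def rectify(p,g,S=8,h=18.5):
    """dial face image, S px/mm, +x_d up, +y_d left, 64mm square"""
    n=64*S; i,j=np.mgrid[0:n,0:n]; P=np.c_[(32-i.ravel()/S),(32-j.ravel()/S),np.full(n*n,h)]
    uv=project(p,G(g,dialpts(P))).astype(np.float32).reshape(n,n,2)
    return cv2.remap(p["pixels"],uv[...,0],uv[...,1],cv2.INTER_CUBIC)
E
python3 - <<'E'
from h import *
import pickle
pr={}
for n in("top","side"):
    p=optics.read_camera(n); pr[n]=p
    m=spotter.regions_of(p,"gauge")[0]; k=m["pixels"]; C=cloud(p,k)
    b=C[(C[:,2]>14)&(C[:,2]<29)]
    rect=cv2.minAreaRect(b[:,:2].astype(np.float32)); print(n,k.sum(),len(b),rect, np.percentile(C[:,2],[5,50,95]))
    pickle.dump((C,),open(f"/tmp/C{n}.pkl","wb"))
# corner-based fit: clicked top corners (z=22)
FL,FR,BL,BR=[(-150,55,22),(-150,-55,22),(90,55,22),(90,-55,22)]
top=np.array([(283,355),(377,338),(243,148),(338,130)])/3+[209.7,109.7]
side=np.array([(110,322),(196,405),(397,262)])/3+[239.7,159.7]
def f(g): return np.r_[(project(pr["top"],G(g,[FL,FR,BL,BR]))-top).ravel()*3.2,(project(pr["side"],G(g,[FL,FR,BR]))-side).ravel()*2]
s=least_squares(f,[640,-110,.17],loss="soft_l1"); print(s.x,np.round(s.fun,1)); g=s.x
np.save("g.npy",g)
im=np.hstack([rectify(pr[n],g,5) for n in("side","top")])[:,:,::-1]; cv2.imwrite("pics/d1.png",im)
p=pr["side"]; C=cloud(p,spotter.regions_of(p,"tab_front")[0]["pixels"]); c,s_=np.cos(g[2]),np.sin(g[2])
L=(C[:,:2]-g[:2])@np.array([[c,-s_],[s_,c]])
k=(C[:,2]>48)&(C[:,2]<74); print("tab x",np.percentile(L[k,0],[5,25,50,75,95]),"y",np.percentile(L[k,1],[5,50,95]),k.sum())
print("gauge corners px side",project(p,G(g,dialpts([[0,0,19]]))))
E
```

```text
top 2407 997 ((583.2548217773438, -116.28002166748047), (237.78857421875, 110.10462951660156), 9.349224090576172) [ 18.59813532  35.85554052 169.92963501]
side 4681 1763 ((582.8814697265625, -116.27653503417969), (240.99740600585938, 111.24356079101562), 8.82844066619873) [ 12.72331554  34.76963786 164.61626305]
[ 6.12018371e+02 -1.12611573e+02  1.61723939e-01] [-1.1  2.8  4.2  0.7 -3.1 -4.4 -0.2 -4.6 -3.7 -0.   0.1  1.   4.8  0.7]
tab x [-127.07544564 -126.50203471 -125.76253723 -124.70120898 -117.94623062] y [-14.49426742  -4.01029553  15.37692529] 97
gauge corners px side [[337.05900688 208.59239263]]
```

View pics/d1.png

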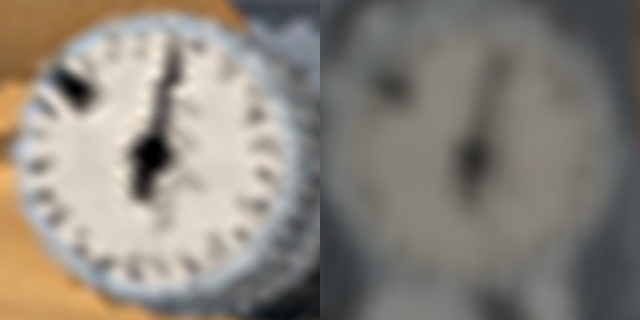

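Both views agree on the gauge: origin about (612.6, -111.8), yaw 9.1°. The zero mark is at about +51° and the needle at about -11°. The tab front is at x ≈ -125.5. Next I move over with the fingers shut.

```bash
python3 -m pendant '[[-0.3,-0.4,0,0,0,0.05],[-0.62,-0.78,0,0,0,0.1],[-0.62,-0.78,0,0,0,0.156],[-0.62,-0.78,0,0,0,0.156],[-0.62,-0.78,0,0,0,0.156],[-0.62,-0.78,0,0,0,0.156],[-0.62,-0.78,0,0,0,0.156]]' 0 20
cat > t.py <<'E'
from h import *
import sys
g=np.array([612.6,-111.8,.159]); np.save("g.npy",g)
c,s=np.cos(g[2]),np.sin(g[2])
RD=R.from_matrix(np.array([[-s,c,0],[c,s,0],[0,0,-1]]).T)
def aim(x,y,z): print("rows",rows(G(g,[[x,y,z]])[0],RD))
if __name__=="__main__":
    aim(*map(float,sys.argv[1:4])); st=ctrl.state(); print(st["eef_pos"],st["ft_force"],st["time"],np.round(st["joints"],2),st["finger_gap"])
    L=(st["eef_pos"][:2]-g[:2])@np.array([[c,-s],[s,c]]); print("gauge xy",L)
E
python3 t.py -160 0 200
```

```text
time: 1.92
eef_pos: [332.6, 347.1, 256.5]
orientation: [-0.0, 0.65, 0.76, 0.0]
ft_force: [-0.1, -0.5, -0.1]
finger_gap: 0.0
finger_force: 0.0
rows [-1.9892e+00  1.8230e-01  2.2540e-01  0.0000e+00 -1.0000e-04 -6.0000e-04]
[332.6115422  347.10220015 256.50821923] [-0.12512636 -0.52485517 -0.09575404] 1.925 [-1.1   0.25  0.24  1.99 -0.07  0.92 -0.67] 0.007449703027902675
gauge xy [-203.79831533  497.4444818 ]
```

```bash
python3 -m pendant '[[-0.5,0.05,0,0,0,0],[-0.99,0.09,0,0,0,0],[-0.99,0.09,0,0,0,0],[-0.99,0.09,0,0,0,0],[-0.99,0.09,0,0,0,0]]' 
python3 -m pendant '[[-0.5,0.05,0,0,0,0],[-0.99,0.09,0.1,0,0,0],[-0.99,0.09,0.2,0,0,0],[-0.99,0.09,0.2,0,0,0],[-0.99,0.09,0.22,0,0,0],[-0.99,0.09,0.22,0,0,0]]' 
python3 t.py -160 0 84
```

```text
time: 2.55
eef_pos: [393.7, 102.0, 256.5]
orientation: [0.0, 0.653, 0.757, -0.0]
ft_force: [-0.6, 0.4, 0.6]
finger_gap: 0.3
finger_force: 0.0
time: 3.3
eef_pos: [453.3, -134.0, 200.7]
orientation: [-0.001, 0.65, 0.76, -0.0]
ft_force: [0.3, 0.6, 0.8]
finger_gap: -0.2
finger_force: 0.0
rows [-1.360e-02  4.000e-03  4.667e-01 -2.000e-04 -1.000e-04 -5.000e-04]
[ 453.30080712 -133.99497956  200.68309594] [0.28071302 0.63030588 0.80114398] 3.3 [-0.27  0.35  0.57  2.07 -0.26  0.79  0.61] -0.16912777986544897
gauge xy [-160.80396115    3.30697007]
```

```bash
python3 -m pendant '[[-0.014,0,0.2,0,0,0],[-0.014,0,0.4,0,0,0],[-0.014,0,0.49,0,0,0],[-0.014,0,0.49,0,0,0]]' 
python3 -m pendant '[[0,0.04,0,0,0,0],[0,0.08,0,0,0,0],[0,0.12,0,0,0,0],[0,0.16,0,0,0,0],[0,0.2,0,0,0,0],[0,0.2,0,0,0,0]]' 
python3 t.py -160 0 78
```

```text
time: 3.8
eef_pos: [453.4, -135.9, 78.1]
orientation: [-0.002, 0.649, 0.761, -0.0]
ft_force: [0.1, -0.2, -0.7]
finger_gap: 0.2
finger_force: 0.0
time: 4.55
eef_pos: [503.8, -130.8, 78.7]
orientation: [-0.0, 0.65, 0.76, -0.0]
ft_force: [0.1, 0.2, -1.1]
finger_gap: 0.0
finger_force: 0.2
rows [ 0.0053 -0.1983  0.0027 -0.      0.     -0.0006]
[ 503.7951906  -130.78832918   78.67363651] [ 0.05671091  0.23974348 -1.06275996] 4.55 [-0.16  0.63  0.43  2.01 -0.45  0.59  0.73] 0.03286345034565864
gauge xy [-110.43879652   -1.52164906]
```

```bash
python3 -m pendant '[[0.004,0.01,0,0,0,0],[0.004,0.02,0,0,0,0],[0.004,0.03,0,0,0,0],[0.004,0.03,0,0,0,0]]'
python3 - <<'E'
from t import *
p=optics.read_camera("side")
C=cloud(p,spotter.regions_of(p,"tab_front")[0]["pixels"])
L=(C[:,:2]-g[:2])@np.array([[c,-s],[s,c]])
k=(C[:,2]>48)&(C[:,2]<74); print("tab x",np.percentile(L[k,0],[5,25,50,75,95]),k.sum())
cv2.imwrite("pics/p1.png",cv2.resize(p["pixels"][160:340,240:440,::-1],(600,540),interpolation=cv2.INTER_CUBIC))
E
```

```text
time: 5.05
eef_pos: [510.3, -129.4, 78.7]
orientation: [0.0, 0.651, 0.759, -0.0]
ft_force: [-2.2, -1.7, -0.3]
finger_gap: -0.4
finger_force: 1.1
tab x [-91.93507174 -90.34380636 -89.30961648 -84.0528382    7.11604372] 41
```

View pics/p1.png

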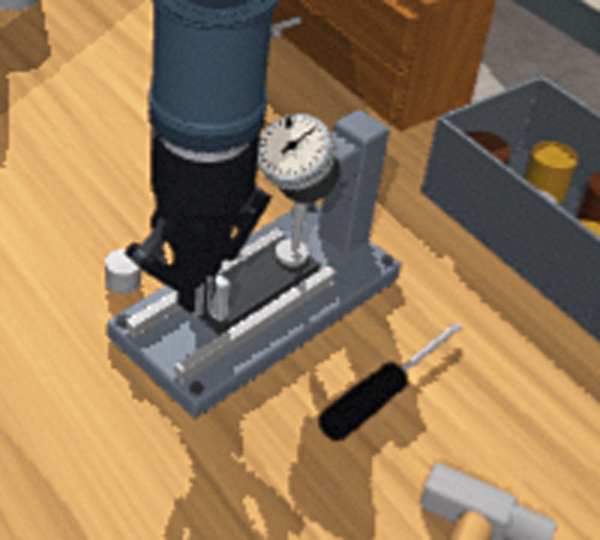

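The tab is nearly home, at about -91. The gripper knuckle comes near the dial but is still clear of it. I'll push on in small steps.

```bash
python3 -m pendant '[[0,0.008,0,0,0,0],[0,0.016,0,0,0,0],[0,0.016,0,0,0,0]]' ; python3 t.py -160 0 78
```

```text
time: 5.52
eef_pos: [513.7, -128.3, 78.8]
orientation: [-0.001, 0.65, 0.76, -0.0]
ft_force: [-4.8, -2.8, 3.2]
finger_gap: 0.2
finger_force: 2.9
rows [ 1.300e-03 -2.391e-01  3.500e-03 -3.000e-04 -1.000e-04 -7.000e-04]
[ 513.73546289 -128.25041118   78.76831732] [-4.84895556 -2.79396328  3.24785568] 5.525 [-0.17  0.65  0.43  1.98 -0.45  0.61  0.72] 0.15762269282063285
gauge xy [-100.22207891   -0.58959635]
```

```bash
python3 -m pendant '[[0,0.008,0,0,0,0],[0,0.012,0,0,0,0],[0,0.012,0,0,0,0]]' ; python3 -m pendant '[[0,0.008,0,0,0,0],[0,0.008,0,0,0,0],[0,0.008,0,0,0,0]]'; python3 t.py -160 0 78
```

```text
time: 5.9
eef_pos: [513.9, -128.2, 78.6]
orientation: [-0.003, 0.651, 0.759, -0.002]
ft_force: [-13.2, -2.6, 11.0]
finger_gap: -0.3
finger_force: 6.8
time: 6.28
eef_pos: [514.0, -128.2, 78.3]
orientation: [-0.004, 0.651, 0.759, -0.003]
ft_force: [-18.4, -3.3, 15.8]
finger_gap: -0.3
finger_force: 9.2
rows [ 0.0008 -0.2402  0.0036 -0.0015 -0.0005 -0.001 ]
[ 514.01593964 -128.18211483   78.33040971] [-18.37164421  -3.25617794  15.84003657] 6.275 [-0.17  0.65  0.43  1.98 -0.45  0.62  0.71] -0.31921050399623174
gauge xy [-99.93432665  -0.56656961]
```

```bash
python3 -m pendant '[[0,-0.04,0,0,0,0],[0,-0.16,0,0,0,0],[0,-0.16,0,0,0,0],[0,-0.16,0,0,0,0]]'
python3 - <<'E'
from t import *
p=optics.read_camera("side")
C=cloud(p,spotter.regions_of(p,"tab_front")[0]["pixels"])
L=(C[:,:2]-g[:2])@np.array([[c,-s],[s,c]])
k=(C[:,2]>48)&(C[:,2]<74); print("tab x",np.percentile(L[k,0],[5,25,50,75,95]),k.sum())
im=[p["pixels"][160:340,240:440,::-1]]
cv2.imwrite("pics/p2.png",cv2.resize(im[0],(600,540),interpolation=cv2.INTER_CUBIC))
E
```

```text
time: 6.78
eef_pos: [481.5, -132.9, 79.1]
orientation: [0.001, 0.65, 0.76, 0.001]
ft_force: [-0.7, -0.0, 0.1]
finger_gap: 0.1
finger_force: 0.0
tab x [-88.26786283 -87.23524189 -86.67135357 -85.58975442 -78.96969104] 90
```

View pics/p2.png

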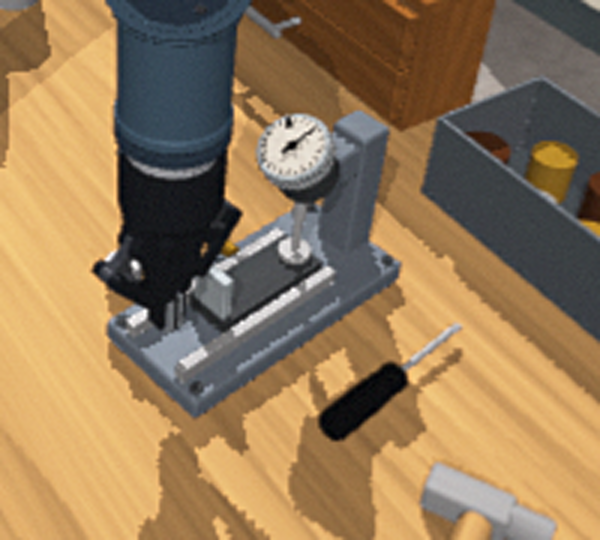

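The carriage is home: the tab is at about -87 and it met a hard stop. Next is the dial approach pose.

```bash
cat > d.py <<'E'
from t import *
def pose(zd,phi,dx=0,dy=0):
    A=np.array([[.5*3**.5,0,-.5],[0,1,0],[.5,0,.5*3**.5]]) # dial->gauge columns
    Rg=np.array([[c,-s,0],[s,c,0],[0,0,1]]); M=Rg@A; f=np.radians(phi)
    y=np.array([np.cos(f),np.sin(f),0]); z=np.array([0,0,-1.]); x=np.cross(y,z)
    return G(g,dialpts([[dx,dy,zd]]))[0],R.from_matrix(M@np.c_[x,y,z])
if __name__=="__main__":
    print(rows(*pose(*map(float,sys.argv[1:])))); print(np.round(ctrl.state()["joints"],2))
E
python3 -m pendant '[[0,0,-0.25,0,0,0],[0,0,-0.5,0,0,0],[0,0,-0.68,0,0,0],[0,0,-0.68,0,0,0]]' 1; python3 d.py 110 30
```

```text
time: 7.38
eef_pos: [482.9, -133.8, 252.3]
orientation: [0.003, 0.65, 0.76, 0.002]
ft_force: [1.1, -0.8, -0.3]
finger_gap: 72.1
finger_force: 0.0
[ 0.0058  0.3059  0.0304 -0.0803 -0.0211 -0.0819]
[-0.33  0.32  0.62  1.96 -0.24  0.92  0.57]
```

```bash
python3 -m pendant '[[0,0.05,0.03,-0.02,-0.005,-0.02],[0,0.12,0.03,-0.04,-0.01,-0.04],[0,0.2,0.03,-0.06,-0.015,-0.06],[0.006,0.306,0.03,-0.0803,-0.0211,-0.0819],[0.006,0.306,0.03,-0.0803,-0.0211,-0.0819],[0.006,0.306,0.03,-0.0803,-0.0211,-0.0819],[0.006,0.306,0.03,-0.0803,-0.0211,-0.0819]]'; python3 d.py 110 30;python3 d.py 18 30
```

```text
time: 8.25
eef_pos: [555.2, -120.2, 240.8]
orientation: [0.209, 0.416, 0.873, 0.145]
ft_force: [0.1, -0.0, 0.3]
finger_gap: 84.8
finger_force: 0.0
[-0.0125  0.0152 -0.0096 -0.0012 -0.0009 -0.0004]
[ 0.06  0.25  0.2   2.15 -0.77  0.36  1.6 ]
[-0.0145  0.0179  0.3584 -0.0012 -0.0009 -0.0004]
[ 0.06  0.25  0.2   2.15 -0.77  0.36  1.6 ]
```

```bash
python3 d.py 18 30 0.7 0.8; python3 -m pendant '[[-0.013,0.018,0.05,0,0,0],[-0.013,0.022,0.15,-0.001,-0.001,0],[-0.013,0.022,0.25,-0.001,-0.001,0],[-0.013,0.022,0.31,-0.001,-0.001,0],[-0.013,0.022,0.358,-0.001,-0.001,0],[-0.013,0.022,0.358,-0.001,-0.001,0],[-0.013,0.022,0.358,-0.001,-0.001,0]]'; python3 d.py 18 30 0.7 0.8
```

```text
[-0.0131  0.022   0.3584 -0.0012 -0.0009 -0.0004]
[ 0.06  0.25  0.2   2.15 -0.77  0.36  1.6 ]
time: 9.12
eef_pos: [604.6, -112.1, 166.6]
orientation: [0.214, 0.416, 0.872, 0.147]
ft_force: [0.2, 0.4, -0.4]
finger_gap: 85.5
finger_force: 0.0
[ 0.0009 -0.0028  0.0013 -0.      0.0002 -0.0002]
[ 0.19  0.45  0.01  2.1  -1.06  0.21  1.88]
```

```bash
python3 -m pendant '[[0,0,0,0,0,0],[0,0,0,0,0,0],[0,0,0,0,0,0],[0,0,0,0,0,0],[0,0,0,0,0,0],[0,0,0,0,0,0]]' 0 25; python3 d.py 18 30 0.7 0.8
```

```text
time: 9.88
eef_pos: [604.4, -112.4, 167.2]
orientation: [0.214, 0.416, 0.872, 0.147]
ft_force: [-4.7, 0.3, 6.9]
finger_gap: 57.3
finger_force: 25.6
[ 0.0019 -0.0027  0.0041  0.0001  0.0003 -0.0002]
[ 0.19  0.44  0.01  2.1  -1.06  0.21  1.88]
```

```bash
python3 -m pendant '[[0,0,0,0,0,0.02],[0,0,0,0,0,0.04],[0,0,0,0,0,0.06],[0,0,0,0,0,0.08],[0,0,0,0,0,0.08]]'; python3 d.py 18 1 0.7 0.8; python3 -m pendant '[[0,0,0,0,0,0.02],[0,0,0,0,0,0.04],[0,0,0,0,0,0.06],[0,0,0,0,0,0.08],[0,0,0,0,0,0.09],[0,0,0,0,0,0.09]]'; python3 d.py 18 -31 0.7 0.8
```

```text
time: 10.5
eef_pos: [604.2, -112.5, 167.1]
orientation: [0.171, 0.62, 0.74, 0.195]
ft_force: [-5.4, -0.9, 6.9]
finger_gap: 56.9
finger_force: 25.9
[ 0.0007 -0.0023  0.004   0.0002  0.0003  0.    ]
[ 0.09  0.45  0.14  2.1  -1.19  0.25  1.49]
time: 11.25
eef_pos: [603.9, -112.5, 166.9]
orientation: [0.109, 0.802, 0.538, 0.235]
ft_force: [-4.7, -0.8, 7.2]
finger_gap: 56.9
finger_force: 25.9
[-0.0002 -0.0011  0.004   0.0002  0.0001 -0.001 ]
[ 0.02  0.45  0.22  2.11 -1.26  0.28  0.98]
```

Run:
```python
from d import *
p=optics.read_camera("side"); q=optics.read_camera("top")
cv2.imwrite("pics/d2.png",np.hstack([rectify(p,g,5),rectify(q,g,5)])[:,:,::-1])
```

```text
(no output)
```

View pics/d2.png

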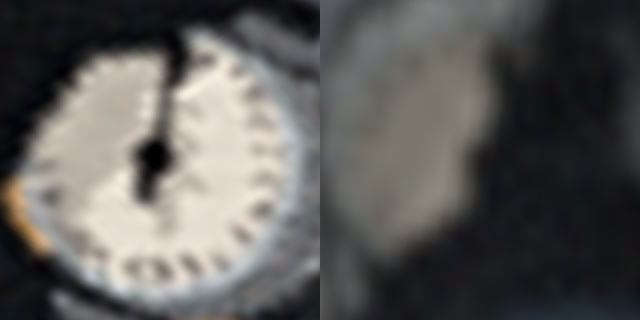

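In the side view, the broad mark at about (178,58) now lies on the needle line. I'll let go, back off along the dial axis and measure.

```bash
python3 -m pendant '[[0,0,0,0,0,0],[0,0,0,0,0,0],[0,0,0,0,0,0],[0,0,0,0,0,0],[0,0,0,0,0,0]]' 1; python3 -m pendant '[[0,0,-0.08,0,0,0],[0,0,-0.25,0,0,0],[0,0,-0.5,0,0,0],[0,0,-0.7,0,0,0],[0,0,-0.7,0,0,0],[0,0,-0.7,0,0,0]]'
python3 - <<'E'
from d import *
I=[]
for n in ("side","top"):
    p=optics.read_camera(n); I.append(rectify(p,g,8)[:,:,::-1])
    a=I[-1].min(2).astype(float)
    # centre from white disc
    w=(a>(150 if n=="side" else 110)).astype(np.uint8); cn=max(cv2.findContours(w,0,2)[0],key=cv2.contourArea); (cx,cy),r=cv2.minEnclosingCircle(cn); print(n,cx,cy,r)
    P=cv2.warpPolar(a.astype(np.float32),(240,720),(152/5*8,153/5*8) if n=="side" else (155*1.6,157*1.6),240,0)  # rows: angle (0.5deg) from image +x clockwise
    for rr in (10,12,14,16,18,20,22,24):
        d=255-P[:,rr*8-6:rr*8+6].mean(1); k=np.arange(470,620); d=d[k]-np.median(d[k]); d[d<.35*d.max()]=0
        print(rr,"deg", round(float((k*d).sum()/d.sum()/2-270),1), int(d.max()), (d>0).sum()/2)
cv2.imwrite("pics/d3.png",np.hstack([cv2.resize(i,(400,400)) for i in I]))
E
```

```text
time: 11.98
eef_pos: [604.4, -112.3, 166.6]
orientation: [0.109, 0.802, 0.539, 0.235]
ft_force: [-0.6, -0.5, -0.3]
finger_gap: 85.5
finger_force: 0.0
time: 12.72
eef_pos: [517.9, -125.1, 317.7]
orientation: [0.109, 0.801, 0.539, 0.235]
ft_force: [0.2, -0.6, -0.4]
finger_gap: 85.5
finger_force: 0.0
side 255.57611083984375 252.53427124023438 230.97044372558594
10 deg 16.3 89 25.5
12 deg 13.5 84 17.5
14 deg 13.7 137 18.5
16 deg 15.4 174 19.5
18 deg 15.0 183 18.5
20 deg 14.7 159 18.0
22 deg 13.2 146 14.5
24 deg 12.3 107 13.5
top 278.5 255.5 285.1009521484375
10 deg 18.8 14 27.0
12 deg 17.2 17 27.0
14 deg 15.6 29 26.5
16 deg 14.8 44 25.5
18 deg 13.6 56 24.0
20 deg 12.8 57 21.5
22 deg 12.8 49 19.5
24 deg 12.8 34 18.5
```

View pics/d3.png

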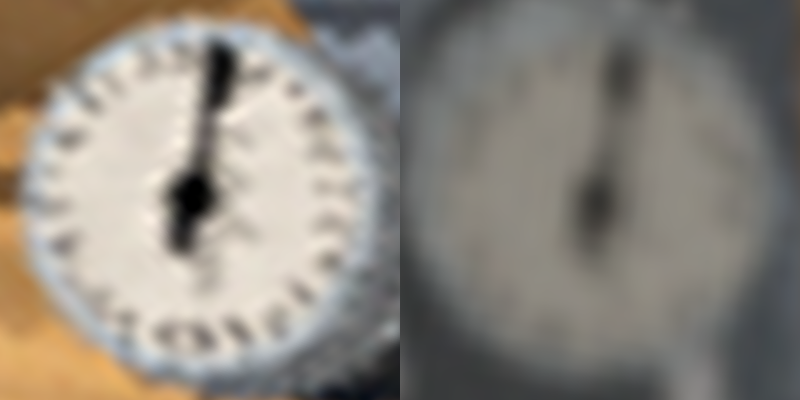

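Run:
```python
from d import *
import pickle
for n in ("side","top"):
    for tag,p in (("before",pickle.load(open(f"/tmp/{n}.pkl","rb"))),("now",optics.read_camera(n))):
        a=rectify(p,g,8).min(2).astype(np.float32)
        P=cv2.warpPolar(a,(240,720),(152/5*8,153/5*8) if n=="side" else (155*1.6,157*1.6),240,0)
        o=[]
        for rr in (10,12,14,16,18,19,20,21,22,23,24):
            k=np.arange(500,630); d=255-P[k][:,rr*8-6:rr*8+6].mean(1); d=d-np.median(d); m=d.argmax(); 
            j=np.arange(max(0,m-28),min(len(k),m+29)); w=np.clip(d[j]-.4*d.max(),0,None)
            o.append((rr,round(float((k[j]*w).sum()/w.sum()/2-270),1)))
        print(n,tag,o)
```

```text
side before [(10, 16.3), (12, 13.5), (14, 14.7), (16, 16.8), (18, 15.5), (19, 15.0), (20, 14.3), (21, 13.6), (22, 13.4), (23, 19.9), (24, 42.8)]
side now [(10, 15.9), (12, 13.5), (14, 13.8), (16, 15.4), (18, 15.1), (19, 15.0), (20, 14.9), (21, 14.3), (22, 13.4), (23, 12.8), (24, 12.2)]
top before [(10, 17.6), (12, 16.5), (14, 16.7), (16, 16.9), (18, 17.4), (19, 17.7), (20, 18.0), (21, 17.9), (22, 17.3), (23, 42.2), (24, 41.9)]
top now [(10, 18.2), (12, 16.4), (14, 15.4), (16, 14.9), (18, 13.8), (19, 13.2), (20, 12.8), (21, 12.7), (22, 12.8), (23, 12.8), (24, 12.6)]
```

The side view puts mark and needle within 1°, and the coarser top view within about 5°. The limit is 8°, so I'm handing in.

```bash
python3 -c "
from bench import close_job; print(close_job())"
```

```text
the job is handed in; nothing more can be done
None
```

I pushed the carriage home against its stop, turned the bezel's zero mark under the needle tip (about 1° off in the side view, 5° in the coarser top view; limit 8°), let go without touching the other tools as far as I could see, and handed the job in; no verdict came back.

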